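# Hold the extraction inlet's shutter half open under its rest bar

## Robot

A 6-joint arm with a two-finger parallel gripper is mounted at the origin on the work surface. World frame = base frame: x ahead of the robot, y to its left, z up, the work surface at z = 0. Lengths are in mm, angles in rad, forces in N, time in s.
With the tool pointing down it reaches from about 350 to 875 mm from the base axis. Payload 4.2 kg.
Tool frame: the origin (TCP) lies midway between the tips of the shut fingers; the grasp point (between the pads) lies arm.grip_point_offset behind it (arm.grip_point_offset is the distance from the TCP to the grasp point, in mm); z points along the fingers, y is the direction in which the jaws open and shut (so a half turn about z gives the same grasp; the last joint's range is limited). The gripper opens to 87 mm and grips with 3 to 60 N. Pads are 19 mm wide; open, the fingers measure 117 mm over their backs; the gripper's body (75 mm by 190 mm) begins 51 mm behind the grasp point.
Start: joints at [1.605, 0.385, 0.008, 0, -1.194, -0.259], TCP at [139.288, 609.26, 222.55] pointing down, gripper open.
Joint ranges: [-3.14, 3.14], [-1.21, 2.06], [-1.07, 1.41], [-3.16, 2.05], [-2.99, -0.16], [-3.1, 3.1]. Speed limits (rad/s): [2.79, 2.79, 3.14, 3.14, 3.14, 3.14].

## Interface

Orientations are given as a unit quaternion [x, y, z, w].
In Python, from plant import readout, snapshot, job, recognise, outline_of, place_of, arm gives the robot as it stands.
- The arm moves only by the tool send_rows, never from a script. Its argument "deltas" is a list of rows, each an object with "xyz": the shift along the tool's x, y, z in m, a list of three; "roll": the turn about the tool's z in degrees. A call has 1 to 10 rows; each row is the pose to reach, as a shift and turn from the pose commanded when the call began, along the tool's axes at that moment; what a row does not reach only later rows make up. A row lasts 1/8 s, in which the tool goes at most 62.5 mm and 10.7 degrees, less where a joint would pass 70% of its speed; a pose out of reach is approached as far as the arm can. A call with a gripper value outside its range is refused whole. "fingers" is the gripper's target within -1 to 1 (shut at 1, half-way at 0, fully open at -1), set as the call begins (left out, the last holds). The fingers move at their own pace and stop on an object; "newtons" is the grip in N (left out, the last holds). Time passes only in rows, so rows that repeat a pose let the fingers close. It gives the time, the measured TCP pose, the force and the opening at its end, in the units of the state.
- readout.state(): the state, without advancing time (a new reading comes with each control period).
- snapshot(name): name is "scene" or "top" or "wrist"; returns a dict with "color" (420x560x3 uint8, red, green, blue), "fx", "fy", "cx", "cy" (pixels), "world_from_camera" (4x4, takes a point from camera to world coordinates); the wrist camera has in their place "mount" (4x4, takes a point from camera to tool coordinates, whose origin is the TCP and whose axes are the flange's). Camera axes: x right, y up, looking along -z (the intrinsics and any distortion apply to the point x, -y, -z); pixel columns grow to the right and rows downward; lengths in mm; the calibration is good to about 2 mm. A picture is of the moment at which its call begins: read the wrist's pose just before it. There is no depth.
- job.close_job(): hands the job in, once; it reports no verdict.
Trained networks look in a picture, given as the dict that the camera call returned (one of the last four; its "shot" number tells which), for a name from the list of things; names that differ only in an ending like _2 or _b are one class to them, and where a whole thing is asked for, a point or a joint stands for the part that bears it (a point fixed in the world has none). Each returns a list of dicts, best first, with "conf" (0 to 1); they miss things now and then, are a little off and sometimes report something else, mostly with a low value. They report only what shows in the picture. A call takes as long as a camera call. They do not tell look-alikes from the thing itself.
- recognise(thing, picture): "location" ([column, row] in pixels, amid what is visible of it).
- outline_of(thing, picture): "pixels" (420x560 bool, what is visible of it) and "location" ([column, row] in pixels, amid what is visible of it).
- place_of(thing, picture): "location" ([column, row] in pixels: a listed point, or the origin of a listed thing).
The state is a dict: "clock": time; "joint_pos": joint angles; "qvel": joint speeds; "joint_efforts": joint torques, N m; "tcp_pos": TCP position; "eef_rot": TCP orientation; "force": force on the tool from outside, world axes, zero at the start; "wrist_torque": the same for the moment, N m; "grip_width": finger opening in mm.
Only numpy, scipy, OpenCV 4.12 (cv2) and the standard library are available. Lean on these libraries where they do the work, as an engineer would, in place of code of your own. Each camera call takes 0.05 s, during which the arm holds its last target.

## Task

Set up the blue bench extraction inlet for its half-open air reading: lay the loose aluminium work-rest bar across the inlet's mouth so that it lies seated in both forked supports, and let go of it. Then draw the spring-closed shutter back by its upright red tab until the mouth is half uncovered (pointer at the red middle mark), and finish while still holding it there, because it shuts by itself when let go. Leave the air meter, mug, sanding block and flask where they are.

Things in the scene. Friction and masses are not known exactly. Their poses are not given: they have to be found in the camera images.
- inlet: Extraction inlet, fixed: blue box 200 x 200 mm, top 86 mm above the bench, square mouth 80 x 80 mm in the top. Origin on the bench under the mouth's centre; z up; +y is the way the shutter opens; x runs from fork to fork. Spring cylinders along both sides (x +-112 mm, 88 mm high); the shutter's tray, 78 mm high with end stops 90 mm high, lies from y = 100 to 252 mm. A steel duct 64 mm high runs out to x = +220 mm.
- fork_near (a point): Dark steel forked support on the inlet's top, on the robot's side (inlet x = -85 mm, y = 0), 8 mm thick along x. The point is the middle of its slot's floor, 105 mm above the bench. The slot runs along the inlet's x, is 30 mm wide (y +-15 mm), straight up to 118 mm height, then flared to about 58 mm; tips 140 mm high.
- fork_far (a point): The other, equal forked support, at inlet x = +85 mm, y = 0; the point is the middle of its slot's floor, 105 mm above the bench. The bar laid through both slots crosses the mouth along the inlet's x (either way round) with about 21 mm beyond each fork.
- shutter (a joint): Slide of the shutter along the inlet's +y, in m: 0 shut (mouth covered by the aluminium blade), 0.040 half open, 0.080 fully open. Starts shut. Two springs push it shut with about 4 N when shut, 9 N at half and 14 N fully open (130 N/m); it shuts by itself when let go.
- tab (a point): Middle of the shutter's upright red pull tab, 110 mm above the bench; axes as the inlet's. Plate 60 mm wide (x), 12 mm thick (y), top 128 mm high, bare down to the cross-bar at 90 mm; pinch it across its thickness from above, free space each side above 92 mm. It lies 135 mm from the mouth's centre along the inlet's y when shut, 175 mm at half, and moves with the shutter.
- bar_mid (a point): Centre of the loose work-rest bar: square aluminium bar 220 x 20 x 20 mm, about 0.24 kg, black rubber sleeve round its middle 70 mm to grip it by. Starts lying on the bench to the robot's right of the inlet. x runs along the bar, z up; the point is half-way up: 10 mm above the bench, 115 mm when seated in the forks.
- air_meter: Bystander: orange hand-held air meter with a black vane ring, lying flat, 205 x 84 x 32 mm; origin on the bench under it, 75 mm from its ring end.
- mug: Bystander: white mug, 80 mm across, 90 mm high; origin under its centre.
- sanding_block: Bystander: cork and wood sanding block 110 x 60 x 34 mm; origin under its centre.
- flask: Bystander: aluminium flask with a black cap, 68 mm across, 170 mm high, standing; origin under its centre.
There are look-alikes about, which are no part of the job. There is more than one size of the part that bears bar_mid; the job needs the larger.

How it is judged (in metres and radians):
On the way, in this order (a step that is already met when the one before it is completed fails the run):
1. the bar lies seated in both forks, across the mouth, let go and at rest (x of bar_mid in the frame of inlet between -0.018 and 0.018 m and y of bar_mid in the frame of inlet between -0.008 and 0.008 m and z of bar_mid in the frame of inlet between 0.111 and 0.119 m and angle between the x axis of bar_mid and the x axis of inlet, either way round below 0.08 rad and contact force between rest_bar and inlet above 0.8 N and contact force between each of the arm, the fingers and rest_bar below 0.3 N and linear speed of rest_bar below 0.02 m/s), for 0.3 s.
2. the shutter is drawn back to half travel and held still by the fingers (value of joint shutter between 0.034 and 0.046 m and velocity of joint shutter between -0.01 and 0.01 m/s and contact force between the fingers and shutter above 4 N), for 0.3 s.
At the end, for the whole second after the job is handed in: Bar resting in both forks, untouched: centred within 18 mm along and 8 mm across, seated within 4 mm of height, in line within 0.08 rad. Shutter still at 40 mm of its 80 mm travel, within 6 mm, carried by the robot's fingers (over 4 N) and nothing else (all of step 1 and all of step 2 and contact force between shutter and air_meter below 0.3 N and contact force between shutter and mug below 0.3 N and contact force between shutter and sanding_block below 0.3 N and contact force between shutter and flask below 0.3 N and contact force between shutter and rest_bar below 0.3 N); the arm keeps its last pose, push and grip.
It fails at once if the air meter is shifted by more than 30 mm or tipped (distance of air_meter from where it was at the start of the episode above 0.03 m or angle between air_meter's own z axis and vertical above 0.35 rad).
It fails at once if the mug is shifted by more than 30 mm or tipped (distance of mug from where it was at the start of the episode above 0.03 m or angle between mug's own z axis and vertical above 0.35 rad).
It fails at once if the sanding block is shifted by more than 30 mm or tipped (distance of sanding_block from where it was at the start of the episode above 0.03 m or angle between sanding_block's own z axis and vertical above 0.35 rad).
It fails at once if the flask is shifted by more than 30 mm or tipped (distance of flask from where it was at the start of the episode above 0.03 m or angle between flask's own z axis and vertical above 0.35 rad).
It also fails if it takes over 58 s, if anything falls off the work surface, if the arm or the gripper's body presses on something with over 40 N, if the wrist force passes 120 N, or if a joint passes its speed limit or range.

## Working session

There is one attempt and no reset: what is moved stays moved. The work goes in short steps, Python scripts to look and compute and a tool call to move; the robot and the scene stay as the last step left them, time stands still between calls to the robot, and variables do not carry over. Pictures are saved under pics/ and viewed, and the job is handed in when it is done.

Besides the shell and the picture viewer there is one more tool, called after "Call:" by a JSON object that holds its "op" and its "data". send_rows: Moves the arm, as the interface text tells. Its arguments: {"type":"object","properties":{"deltas":{"type":"array"},"fingers":{"type":"number"},"newtons":{"type":"number"}},"required":["deltas"]}

```bash
mkdir -p pics; ls; python3 - <<'E'
from plant import readout, snapshot, recognise, place_of, arm
import cv2, pickle
print(readout.state()); print(arm.grip_point_offset)
for n in ["scene","top"]:
    p=snapshot(n); cv2.imwrite(f"pics/{n}0.png",p["color"][:,:,::-1]); pickle.dump(p,open(f"{n}0.pkl","wb"))
    print(n,p["fx"],p["fy"],p["cx"],p["cy"],p["world_from_camera"], [k for k in p])
    for t in ["inlet","fork_near","fork_far","tab","bar_mid","air_meter","mug","sanding_block","flask"]:
        print(t,[(x["location"],round(x["conf"],2)) for x in place_of(t,p)])
E
```

```text
pics
{'clock': 0.0, 'joint_pos': array([ 1.60460557e+00,  3.85581207e-01,  6.61774350e-03, -4.84702746e-04,
       -1.19397127e+00, -2.58592948e-01]), 'qvel': array([ 0.00109774,  0.00102032,  0.00044513, -0.00029132,  0.00018544,
        0.00041321]), 'joint_efforts': array([ 1.39859912e-03, -3.90658915e+01,  1.87408483e+01,  4.21994403e+00,
        1.11012973e-02, -1.75497066e-04]), 'tcp_pos': array([139.16568161, 608.69837864, 221.4436658 ]), 'eef_rot': array([ 9.93680055e-01, -1.12244170e-01, -6.70866047e-05,  1.09061059e-03]), 'force': array([-0.16109175,  0.44855136, -0.23800773]), 'wrist_torque': array([-0.03805418, -0.04072005, -0.01583029]), 'grip_width': 87.01805857750249}
18.700000000000003
scene 435.4295728292617 435.4295728292617 284.05923975982824 207.20024307204056 [[ 8.01573438e-02 -5.45320415e-01  8.34386269e-01  1.45482235e+03]
 [ 9.96780235e-01  4.55241199e-02 -6.60054296e-02 -3.67897762e+01]
 [-1.99059227e-03  8.36990561e-01  5.47213704e-01  6.82307824e+02]
 [ 0.00000000e+00  0.00000000e+00  0.00000000e+00  1.00000000e+00]] ['color', 'fx', 'fy', 'cx', 'cy', 'world
[... 444 characters left out ...]
4 [[-1.30151535e-02  9.95035580e-01 -9.86650917e-02  4.23834198e+02]
 [-9.99900521e-01 -1.24149805e-02  6.69448003e-03  4.11817047e+01]
 [ 5.43632063e-03  9.87424063e-02  9.95098178e-01  1.16674046e+03]
 [ 0.00000000e+00  0.00000000e+00  0.00000000e+00  1.00000000e+00]] ['color', 'fx', 'fy', 'cx', 'cy', 'world_from_camera', 'shot']
inlet [([291.3, 207.7], 0.94)]
fork_near [([292.3, 241.3], 0.9)]
fork_far [([287.5, 169.8], 0.67), ([119.5, 250.4], 0.46)]
tab [([232.5, 205.8], 0.57)]
bar_mid [([421.2, 226.9], 0.78), ([339.9, 105.2], 0.68), ([290.1, 172.3], 0.63)]
air_meter [([118.7, 251.1], 0.67)]
mug [([134.9, 164.6], 0.92)]
sanding_block [([393.7, 309.3], 0.85)]
flask [([397.3, 127.5], 0.71)]
```

View pics/scene0.png

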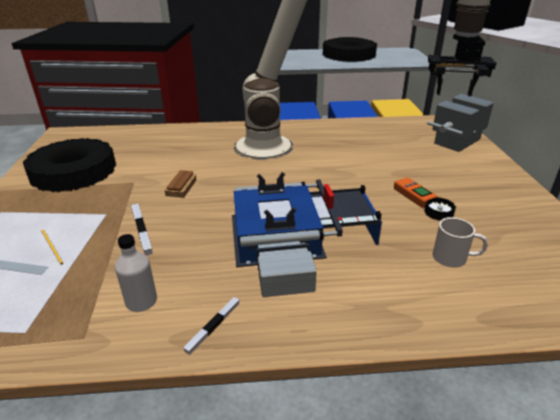

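View pics/top0.png

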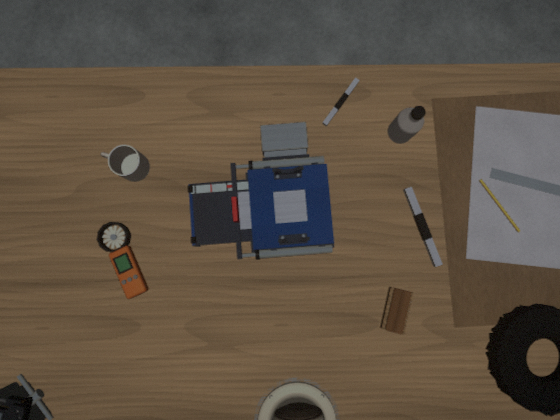

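```bash
cat > h.py <<'E'
import numpy as np, cv2, pickle
def ray(p,uv,T=None):
    T=p["world_from_camera"] if T is None else T
    d=np.array([(uv[0]-p["cx"])/p["fx"],-(uv[1]-p["cy"])/p["fy"],-1.])
    return T[:3,3],T[:3,:3]@d
def onz(p,uv,z,T=None):
    o,d=ray(p,uv,T); return o+d*(z-o[2])/d[2]
def proj(p,X,T=None):
    T=p["world_from_camera"] if T is None else T
    c=T[:3,:3].T@(np.asarray(X,float)-T[:3,3]); return np.array([p["cx"]+p["fx"]*c[0]/-c[2],p["cy"]+p["fy"]*c[1]/c[2]])
def load(n): return pickle.load(open(n,"rb"))
E
python3 - <<'E'
from h import *
t=load("top0.pkl"); s=load("scene0.pkl")
r=lambda a:np.round(a,1)
print("fork n top",r(onz(t,(292.3,241.3),105)),"scene",r(onz(s,(272.5,185.4),105)))
print("fork f top",r(onz(t,(287.5,169.8),105)),"scene",r(onz(s,(283.9,219.8),105)))
print("inlet",r(onz(t,(291.3,207.7),0)),r(onz(s,(278.1,233.1),0)))
print("tab",r(onz(t,(232.5,205.8),110)),r(onz(s,(326.2,196.6),110)))
print("bar",r(onz(t,(421.2,226.9),10)),r(onz(s,(140.2,225.7),10)))
print("bar ends", r(onz(t,(408,188),15)),r(onz(t,(437,265),15)), "small",r(onz(t,(325,124),10)),r(onz(t,(357,80),10)))
for n,u in dict(meter=(118.7,251.1),mug=(134.9,164.6),block=(393.7,309.3),flask=(397.3,127.5)).items(): print(n,r(onz(t,u,0)))
im=cv2.imread("pics/top0.png")
cv2.imwrite("pics/c1.png",np.hstack([cv2.resize(im[60:280,310:460],None,fx=2.7,fy=2.7,interpolation=2),cv2.resize(im[140:275,180:345],(396,594*396//396),interpolation=2)[:594]]) if 0 else cv2.resize(im[70:280,170:450],None,fx=2.8,fy=2.8,interpolation=2))
E
```

```text
fork n top [455.6   7.3 105. ] scene [467.8  11.  105. ]
fork f top [631.4  16.4 105. ] scene [627.8  28.2 105. ]
inlet [548.7   5.3   0. ] [537.  20.   0.]
tab [543.3 151.3 110. ] [542.8 140.8 110. ]
bar [ 492.2 -338.    10. ] [ 487.3 -343.1   10. ]
bar ends [ 596.  -305.8   15. ] [ 391.6 -373.3   15. ] small [774.6 -89.3  10. ] [ 897.2 -179.8   10. ]
meter [438.8 464.3   0. ]
mug [671.1 426.1   0. ]
block [ 277.3 -259.3    0. ]
flask [ 765.6 -287.9    0. ]
```

View pics/c1.png

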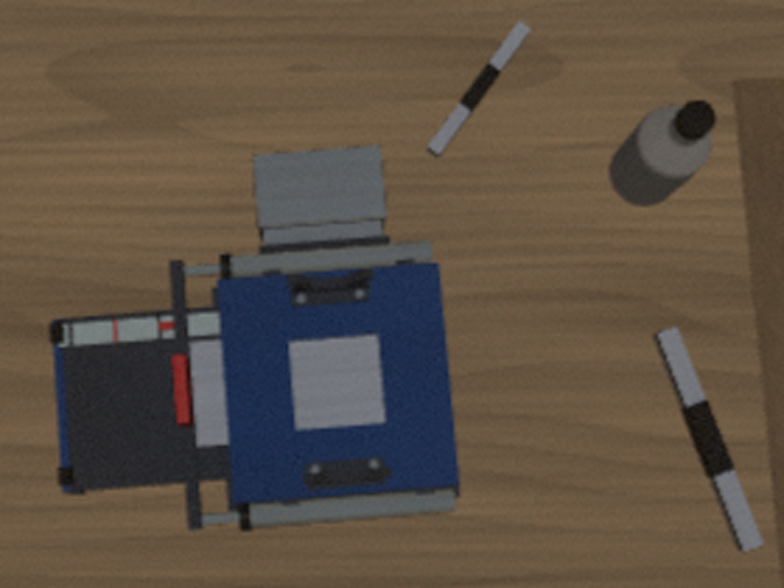

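```bash
python3 - <<'E'
from h import *
from scipy.optimize import least_squares
t=load("top0.pkl"); s=load("scene0.pkl")
full=lambda u,v:(170+u/2.8-.3,70+v/2.8-.3)
obs=[((-40,40,86),(289,342)),((-40,-40,86),(378,335))]
# inlet x up in image, +y left
pts=[((40,40,86),full(289,342)),((40,-40,86),full(378,335)),((-40,-40,86),full(384,424)),((-40,40,86),full(296,430)),
((-100,-100,86),full(457,494)),((100,-100,86),full(438,264)),((100,100,86),full(220,282)),((-100,100,86),full(232,506)),
((0,129+6,128),full(181,390))]
def W(q,X): c,s_=np.cos(q[2]),np.sin(q[2]); return np.array([q[0]+c*X[0]-s_*X[1],q[1]+s_*X[0]+c*X[1],X[2]])
f=lambda q:np.concatenate([proj(t,W(q,X))-u for X,u in pts])
R=least_squares(f,[545,10,0.05],loss='soft_l1'); print(R.x,np.round(R.fun.reshape(-1,2),1))
q=R.x
im=[cv2.resize(cv2.imread("pics/top0.png")[140:270,180:350],None,fx=4,fy=4,interpolation=2),cv2.resize(cv2.imread("pics/scene0.png")[165:270,220:390],None,fx=4,fy=4,interpolation=2)]
for i,(p,o) in enumerate([(t,(180,140)),(s,(220,165))]):
    for X in [x for x,_ in pts]+[(-85,0,105),(85,0,105)]:
        u=(proj(p,W(q,X))-o+.5)*4; cv2.circle(im[i],tuple(int(a) for a in u),3,(0,255,0),1)
    cv2.imwrite(f"pics/f{i}.png",im[i])
E
```

```text
[5.41921786e+02 1.11017620e+01 5.91071122e-02] [[-0.1  0.1]
 [ 0.1  0.4]
 [ 0.5  0.5]
 [-0.3  0.7]
 [ 0.6 -2. ]
 [ 0.7  0.4]
 [-1.1 -0.4]
 [-0.1 -0.4]
 [-0.3 -0.1]]
```

View pics/f0.png

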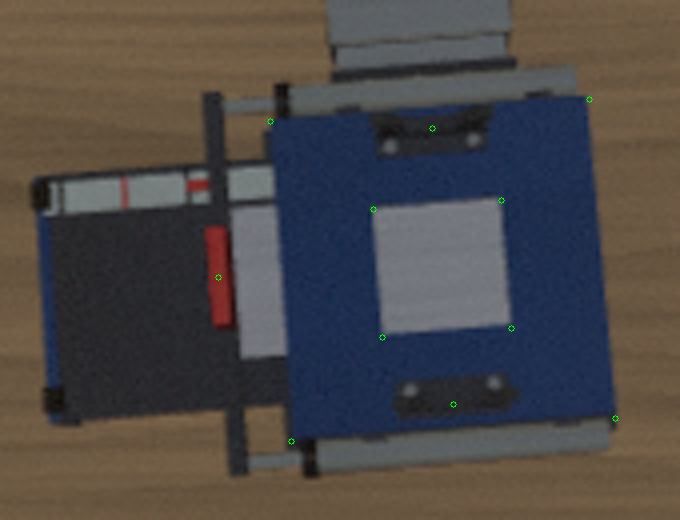

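View pics/f1.png

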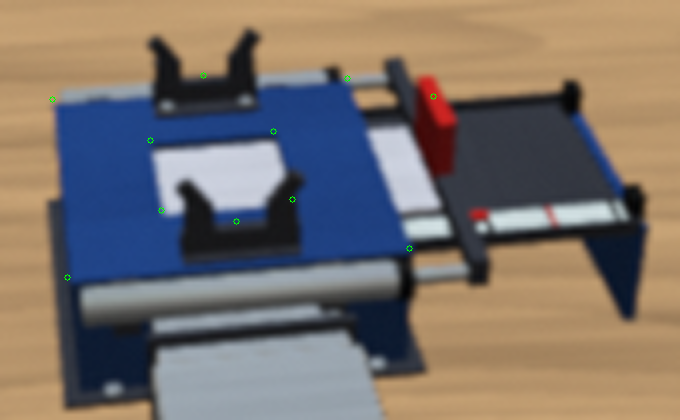

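The bar candidates in the top view are at (421,227) and (340,103). The first is about 216 mm long and lies to the robot's right of the inlet, while the second is clearly shorter, about 150 mm. So (421,227) is the one, and the enlarged crop agrees. I'll move towards it and look with the wrist camera.

Call:
{"op": "send_rows", "data": {"deltas": [{"xyz":[0.0485,0.041,-0.001],"roll":7.5},{"xyz":[0.097,0.082,-0.002],"roll":15},{"xyz":[0.1455,0.123,-0.003],"roll":22.5},{"xyz":[0.194,0.164,-0.004],"roll":30},{"xyz":[0.2425,0.205,-0.005],"roll":37.5},{"xyz":[0.291,0.246,-0.006],"roll":45},{"xyz":[0.3395,0.287,-0.007],"roll":52.5},{"xyz":[0.388,0.328,-0.008],"roll":60},{"xyz":[0.4365,0.369,-0.009],"roll":67.5},{"xyz":[0.485,0.41,-0.01],"roll":75}], "fingers": -1}}

```text
clock: 2.25
tcp_pos: [515.7, 107.8, 232.9]
eef_rot: [0.719, -0.695, 0.0, -0.001]
force: [2.2, 0.8, 0.3]
grip_width: 87.0
```

```bash
cat >> h.py <<'E'
from scipy.spatial.transform import Rotation as Ro
def tool(tx,ty,tz,yaw):
    from plant import readout
    s=readout.state(); R=Ro.from_quat(s["eef_rot"]).as_matrix()
    psi=np.arctan2(R[1,0],R[0,0]); d=R.T@(np.array([tx,ty,tz])-s["tcp_pos"])
    dy=(yaw-psi+np.pi)%(2*np.pi)-np.pi
    print("t",round(s["clock"],2),"tcp",np.round(s["tcp_pos"],1),"yaw",round(psi,4),"zdir",np.round(R[:,2],4),"F",np.round(s["force"],1),"w",round(s["grip_width"],1),"q",np.round(s["joint_pos"],2))
    print("  -> xyz",np.round(d/1000,4),"roll",round(-np.degrees(dy),1),"(half-turn alt)",round(-np.degrees(dy),1)%180)
E
python3 -c "
from h import *
tool(494,-339,230,0.319-np.pi)"
```

```text
t 2.25 tcp [515.7 107.8 232.9] yaw -1.5379 zdir [ 1.1e-03  5.0e-04 -1.0e+00] F [2.2 0.8 0.3] w 87.0 q [ 0.51  0.21 -0.22  0.   -1.14 -0.48]
  -> xyz [0.4459 0.0364 0.0026] roll 73.6 (half-turn alt) 73.6
```

Call:
{"op": "send_rows", "data": {"deltas": [{"xyz":[0.0495,0.004,0],"roll":8},{"xyz":[0.099,0.008,0],"roll":16},{"xyz":[0.1485,0.012,0],"roll":24.5},{"xyz":[0.198,0.016,0],"roll":32.5},{"xyz":[0.2475,0.02,0],"roll":41},{"xyz":[0.297,0.024,0],"roll":49},{"xyz":[0.3465,0.028,0],"roll":57},{"xyz":[0.396,0.032,0],"roll":65.5},{"xyz":[0.446,0.036,0],"roll":73.5},{"xyz":[0.446,0.036,0],"roll":73.5}]}}

```text
clock: 3.5
tcp_pos: [494.5, -340.2, 231.6]
eef_rot: [-0.159, 0.987, 0.0, -0.0]
force: [-0.5, -0.1, 0.8]
grip_width: 86.7
```

```bash
python3 - <<'E'
from h import *
from plant import readout, snapshot, place_of, outline_of
tool(494,-339,100,0.319-np.pi)
st=readout.state(); p=snapshot("wrist"); print(p["mount"], p["fx"],p["cx"],p["cy"])
T=np.eye(4);T[:3,:3]=Ro.from_quat(st["eef_rot"]).as_matrix();T[:3,3]=st["tcp_pos"];T=T@p["mount"]
p["world_from_camera"]=T; pickle.dump(p,open("w1.pkl","wb")); cv2.imwrite("pics/w1.png",p["color"][:,:,::-1])
for r in place_of("bar_mid",p): print(r["location"],r["conf"],onz(p,r["location"],10))
for r in outline_of("bar_mid",p):
    ys,xs=np.nonzero(r["pixels"]); 
    rc=cv2.minAreaRect(np.stack([xs,ys],1).astype(np.float32)); b=cv2.boxPoints(rc)
    print(r["conf"],len(xs),rc,[np.round(onz(p,u,20),1) for u in b])
E
```

```text
t 3.5 tcp [ 494.5 -340.2  231.6] yaw -2.8213 zdir [-8.e-04 -0.e+00 -1.e+00] F [-0.5 -0.1  0.8] w 86.7 q [-0.33  0.34 -0.04  0.   -1.19 -0.92]
  -> xyz [-1.000e-04  1.300e-03  1.316e-01] roll 0.1 (half-turn alt) 0.1
[[-8.01109656e-04  9.65901034e-01  2.58910316e-01  7.16167146e+01]
 [ 9.99999348e-01  5.63176394e-04  9.93148815e-04 -6.63219126e-01]
 [ 8.13471289e-04  2.58910943e-01 -9.65900855e-01 -1.62032879e+02]
 [ 0.00000000e+00  0.00000000e+00  0.00000000e+00  1.00000000e+00]] 364.77055024758914 281.41752683934095 204.3817340671888
[281.8, 178.1] 0.67 [ 496.52782581 -340.16591845   10.        ]
0.8 3969 ((280.224365234375, 168.51339721679688), (205.2798614501953, 20.324567794799805), 89.01223754882812) [array([ 394.8, -387.6,   20. ]), array([ 388.3, -369.1,   20. ]), array([ 590.9, -296.8,   20. ]), array([ 598.4, -318.1,   20. ])]
```

View pics/w1.png

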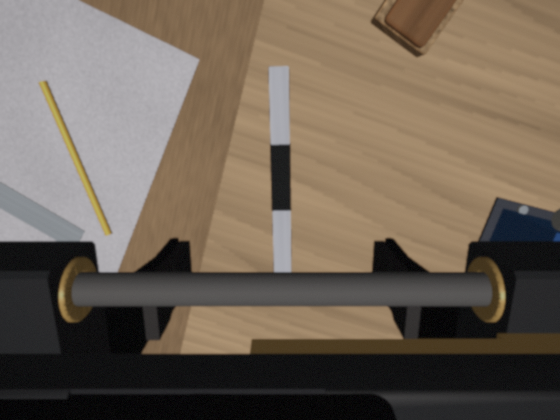

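```bash
python3 - <<'E'
from h import *
p=load("w1.pkl")
g=p["color"].astype(int)
# sleeve/bar centreline per row
m=outl=None
a=[]
hsv=cv2.cvtColor(p["color"],cv2.COLOR_RGB2HSV)
mask=((hsv[...,1]<60)&(hsv[...,2]>120))
for r in list(range(75,140))+list(range(215,240)):
    xs=[x for x in range(262,300) if mask[r,x]]; 
    if len(xs)>8:a.append((np.mean(xs),r))
a=np.array(a);w=np.array([onz(p,u,18)[:2] for u in a]);v=cv2.fitLine(w.astype(np.float32),cv2.DIST_HUBER,0,.01,.01).ravel()
print(len(a),v,np.arctan2(v[1],v[0]), onz(p,(279,67),18),onz(p,(281,145),20),onz(p,(281.5,209),20))
dark=g[...,:].max(2)<60
rr=[r for r in range(120,235) if dark[r,278:285].mean()>.5];print(rr[0],rr[-1],onz(p,(281,rr[0]-.5),20),onz(p,(281,rr[-1]+.5),20))
tool(495,-340,3,0.32-np.pi)
E
```

```text
90 [ 9.4298971e-01  3.3282191e-01  4.7557507e+02 -3.4905249e+02] 0.3392945 [ 392.17310865 -377.57657544   18.        ] [ 462.53681777 -352.28064888   20.        ] [ 526.51069224 -330.57990356   20.        ]
146 208 [ 463.01557528 -352.12244169   20.        ] [ 526.15338142 -331.25831953   20.        ]
t 3.65 tcp [ 495.  -337.   232.3] yaw -2.816 zdir [-3.e-04  4.e-04 -1.e+00] F [ 0.6  1.  -0. ] w 87.0 q [-0.33  0.33 -0.04 -0.   -1.19 -0.92]
  -> xyz [ 0.0009 -0.003   0.2293] roll 0.3 (half-turn alt) 0.3
```

Call:
{"op": "send_rows", "data": {"deltas": [{"xyz":[0,0.0,0.045],"roll":-1},{"xyz":[0,0.001,0.09],"roll":-1},{"xyz":[0,0.001,0.13],"roll":-1},{"xyz":[0,0.001,0.17],"roll":-1},{"xyz":[0,0.001,0.2],"roll":-1},{"xyz":[0,0.001,0.218],"roll":-1},{"xyz":[0,0.001,0.226],"roll":-1},{"xyz":[0,0.001,0.226],"roll":-1}]}}

```text
clock: 4.65
tcp_pos: [495.2, -335.8, 6.6]
eef_rot: [-0.171, 0.985, -0.0, -0.0]
force: [-1.0, -1.1, -0.1]
grip_width: 87.1
```

Call:
{"op": "send_rows", "data": {"deltas": [{"xyz":[0,0,0],"roll":0},{"xyz":[0,0,0],"roll":0},{"xyz":[0,0,0],"roll":0},{"xyz":[0,0,0],"roll":0},{"xyz":[0,0,0],"roll":0},{"xyz":[0,0,0],"roll":0},{"xyz":[0,0,0],"roll":0},{"xyz":[0,0,0],"roll":0}], "fingers": 1, "newtons": 35}}

```text
clock: 5.65
tcp_pos: [495.0, -336.7, 6.4]
eef_rot: [-0.17, 0.985, -0.0, 0.0]
force: [0.3, -0.9, 0.5]
grip_width: 19.6
```

```bash
python3 - <<'E'
from h import *
from plant import snapshot
tool(542,12,230,0.059-np.pi)
p=snapshot("wrist");cv2.imwrite("pics/w2.png",p["color"][:,:,::-1])
E
```

```text
t 5.65 tcp [ 495.  -336.7    6.4] yaw -2.7992 zdir [ 6.e-04 -3.e-04 -1.e+00] F [ 0.3 -0.9  0.5] w 19.6 q [-0.33  0.57 -0.3   0.   -0.7  -0.9 ]
  -> xyz [-0.1614  0.3126 -0.2236] roll 16.2 (half-turn alt) 16.2
```

View pics/w2.png

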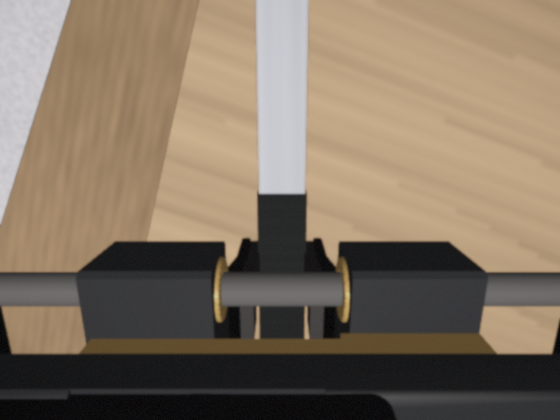

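Call:
{"op": "send_rows", "data": {"deltas": [{"xyz":[0,0,-0.02],"roll":0},{"xyz":[0,0,-0.05],"roll":0},{"xyz":[0,0,-0.09],"roll":0},{"xyz":[0,0,-0.13],"roll":0},{"xyz":[0,0,-0.17],"roll":0},{"xyz":[0,0,-0.2],"roll":0},{"xyz":[0,0,-0.22],"roll":0},{"xyz":[0,0,-0.22],"roll":0}]}}

```text
clock: 6.7
tcp_pos: [495.2, -336.4, 227.4]
eef_rot: [-0.17, 0.985, -0.0, 0.001]
force: [-0.6, 0.3, -2.1]
grip_width: 19.5
```

Call:
{"op": "send_rows", "data": {"deltas": [{"xyz":[-0.016,0.031,0],"roll":1.5},{"xyz":[-0.034,0.066,0],"roll":3.5},{"xyz":[-0.054,0.105,0],"roll":5.5},{"xyz":[-0.075,0.145,0],"roll":7.5},{"xyz":[-0.096,0.186,0],"roll":9.5},{"xyz":[-0.117,0.227,0],"roll":11.5},{"xyz":[-0.138,0.268,0],"roll":13.5},{"xyz":[-0.153,0.297,0],"roll":15.5},{"xyz":[-0.161,0.312,0],"roll":16},{"xyz":[-0.161,0.312,0],"roll":16}]}}

```text
clock: 7.95
tcp_pos: [540.7, 12.5, 224.4]
eef_rot: [-0.033, 0.999, -0.0, -0.002]
force: [0.5, 0.2, -1.6]
grip_width: 19.6
```

```bash
python3 - <<'E'
from h import *
from plant import readout,snapshot,place_of
tool(542,12,150,0.059-np.pi)
st=readout.state(); p=snapshot("wrist")
T=np.eye(4);T[:3,:3]=Ro.from_quat(st["eef_rot"]).as_matrix();T[:3,3]=st["tcp_pos"];T=T@p["mount"]
p["world_from_camera"]=T; pickle.dump(p,open("w3.pkl","wb")); cv2.imwrite("pics/w3.png",p["color"][:,:,::-1])
for t,z in [("fork_near",105),("fork_far",105),("bar_mid",225)]:
  for r in place_of(t,p): print(t,r["location"],r["conf"],onz(p,r["location"],z))
p=snapshot("top");pickle.dump(p,open("top3.pkl","wb"));cv2.imwrite("pics/top3.png",cv2.resize(p["color"][90:290,170:430,::-1],None,fx=3,fy=3,interpolation=2))
p=snapshot("scene");pickle.dump(p,open("scene3.pkl","wb"));cv2.imwrite("pics/scene3.png",cv2.resize(p["color"][70:270,180:440,::-1],None,fx=3,fy=3,interpolation=2))
E
```

```text
t 7.95 tcp [540.7  12.5 224.4] yaw -3.0766 zdir [-3.7e-03 -4.0e-04 -1.0e+00] F [ 0.5  0.2 -1.6] w 19.6 q [ 0.32  0.24 -0.19 -0.   -1.14 -1.83]
  -> xyz [-0.0015 -0.0005  0.0744] roll 0.3 (half-turn alt) 0.3
bar_mid [279.9, 260.4] 0.97 [540.47810242  10.65519457 225.        ]
```

View pics/w3.png

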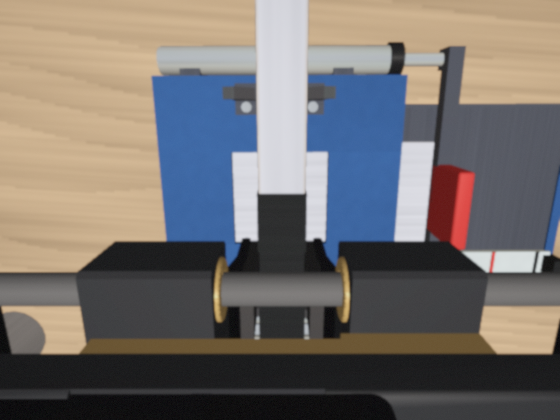

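View pics/scene3.png

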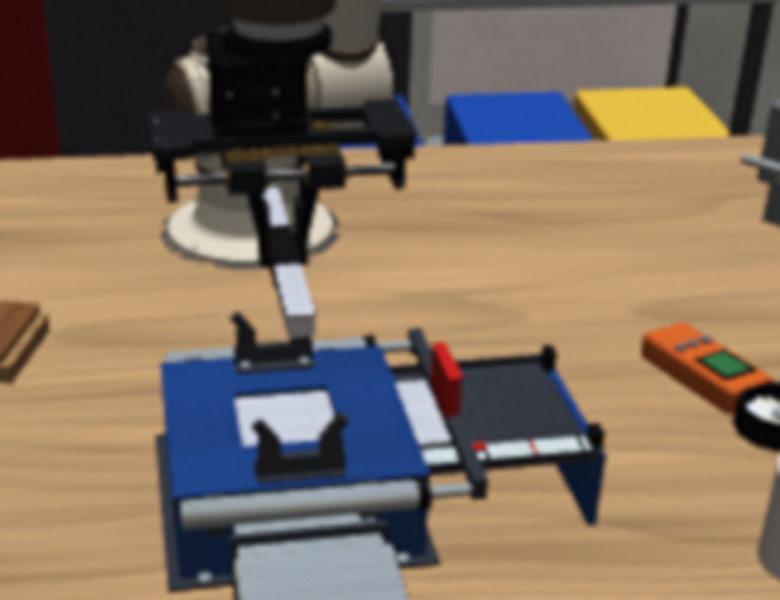

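View pics/top3.png

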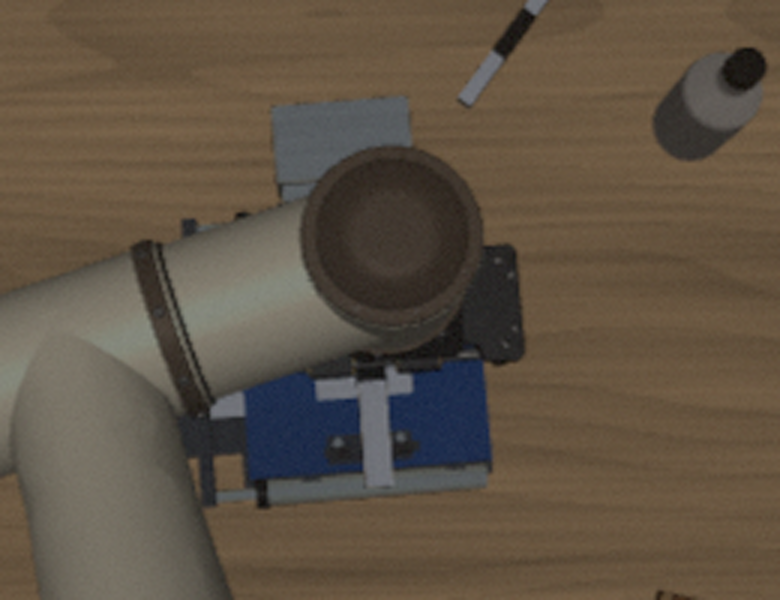

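Call:
{"op": "send_rows", "data": {"deltas": [{"xyz":[-0.001,-0.001,0.025],"roll":0},{"xyz":[-0.001,-0.001,0.05],"roll":0},{"xyz":[-0.001,-0.001,0.07],"roll":0},{"xyz":[-0.001,-0.001,0.085],"roll":0},{"xyz":[-0.001,-0.001,0.095],"roll":0},{"xyz":[-0.001,-0.001,0.102],"roll":0},{"xyz":[-0.001,-0.001,0.107],"roll":0},{"xyz":[-0.001,-0.001,0.107],"roll":0}]}}

```text
clock: 9.25
tcp_pos: [542.8, 10.5, 119.3]
eef_rot: [-0.032, 0.999, -0.0, -0.0]
force: [0.3, -0.4, -1.4]
grip_width: 19.7
```

```bash
python3 - <<'E'
from h import *
from plant import readout,snapshot,place_of
tool(542,12,111.4,0.059-np.pi)
p=snapshot("wrist"); cv2.imwrite("pics/w4.png",p["color"][:,:,::-1])
p=snapshot("scene");cv2.imwrite("pics/scene4.png",cv2.resize(p["color"][110:260,210:400,::-1],None,fx=4,fy=4,interpolation=2))
E
```

```text
t 9.25 tcp [542.8  10.5 119.3] yaw -3.0783 zdir [-1.e-04 -0.e+00 -1.e+00] F [ 0.3 -0.4 -1.4] w 19.7 q [ 0.32  0.35 -0.34  0.   -0.89 -1.83]
  -> xyz [0.0007 0.0015 0.0079] roll 0.2 (half-turn alt) 0.2
```

View pics/w4.png

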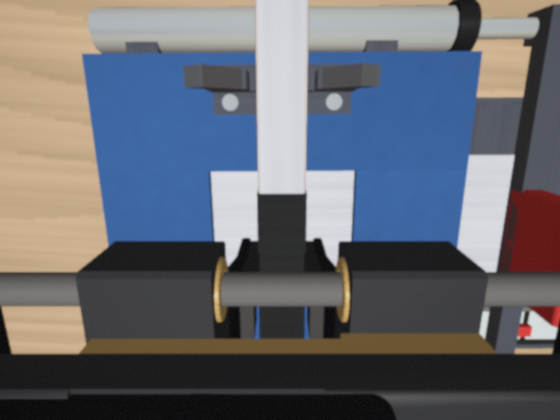

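View pics/scene4.png

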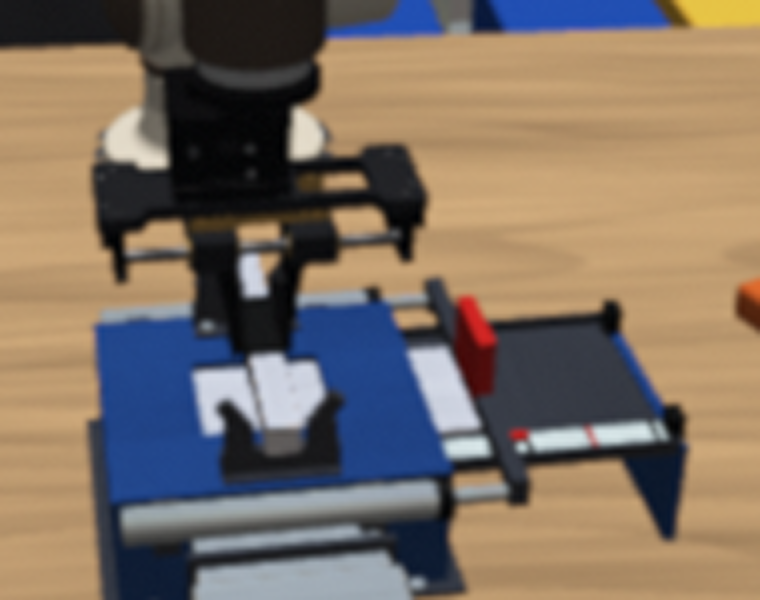

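The bar sits centred between the tines of both forks: the near fork spans columns 186–379 and the bar is at 282. Next I lower it onto the slot floors.

Call:
{"op": "send_rows", "data": {"deltas": [{"xyz":[0,0,0.003],"roll":0},{"xyz":[0,0,0.005],"roll":0},{"xyz":[0,0,0.006],"roll":0},{"xyz":[0,0,0.007],"roll":0},{"xyz":[0,0,0.007],"roll":0}]}}

```text
clock: 9.98
tcp_pos: [542.8, 10.5, 112.3]
eef_rot: [-0.032, 1.0, -0.0, -0.0]
force: [-0.2, -0.0, -2.2]
grip_width: 19.6
```

Call:
{"op": "send_rows", "data": {"deltas": [{"xyz":[0,0,0.001],"roll":0},{"xyz":[0,0,0.002],"roll":0},{"xyz":[0,0,0.002],"roll":0}]}}

```text
clock: 10.35
tcp_pos: [542.9, 10.5, 111.3]
eef_rot: [-0.032, 0.999, -0.0, 0.0]
force: [-2.8, 0.3, 4.5]
grip_width: 19.1
```

Contact: the force turned upward. I'll release, then rise.

Call:
{"op": "send_rows", "data": {"deltas": [{"xyz":[0,0,0],"roll":0},{"xyz":[0,0,0],"roll":0},{"xyz":[0,0,0],"roll":0},{"xyz":[0,0,0],"roll":0},{"xyz":[0,0,0],"roll":0},{"xyz":[0,0,0],"roll":0}], "fingers": -0.2}}

```text
clock: 11.1
tcp_pos: [542.8, 10.5, 110.4]
eef_rot: [-0.032, 1.0, 0.0, 0.0]
force: [-0.1, 0.3, -0.2]
grip_width: 51.8
```

Call:
{"op": "send_rows", "data": {"deltas": [{"xyz":[0,0,-0.01],"roll":0},{"xyz":[0,0,-0.03],"roll":0},{"xyz":[0,0,-0.06],"roll":0},{"xyz":[0,0,-0.09],"roll":0},{"xyz":[0,0,-0.1],"roll":0},{"xyz":[0,0,-0.1],"roll":0}]}}

```text
clock: 11.85
tcp_pos: [542.8, 10.6, 210.8]
eef_rot: [-0.032, 1.0, 0.0, 0.001]
force: [-0.1, 0.7, 0.0]
grip_width: 52.2
```

```bash
python3 - <<'E'
from h import *
from plant import readout,snapshot,place_of
c,s=np.cos(.0605),np.sin(.0605)
tool(542-s*135,12+c*135,205,0.0605-np.pi)
st=readout.state();p=snapshot("wrist"); cv2.imwrite("pics/w5.png",p["color"][:,:,::-1])
T=np.eye(4);T[:3,:3]=Ro.from_quat(st["eef_rot"]).as_matrix();T[:3,3]=st["tcp_pos"];T=T@p["mount"]
p["world_from_camera"]=T; pickle.dump(p,open("w5.pkl","wb"))
for t,z in [("tab",110),("bar_mid",115)]:
  for r in place_of(t,p): print(t,r["location"],r["conf"],onz(p,r["location"],z))
p=snapshot("scene");cv2.imwrite("pics/scene5.png",cv2.resize(p["color"][110:260,210:400,::-1],None,fx=4,fy=4,interpolation=2))
for t,z in [("tab",110),("bar_mid",115)]:
  for r in place_of(t,p): print(t,r["location"],r["conf"],onz(p,r["location"],z))
E
```

```text
t 11.85 tcp [542.8  10.6 210.8] yaw -3.0786 zdir [ 1.e-03  7.e-04 -1.e+00] F [-0.1  0.7  0. ] w 52.2 q [ 0.32  0.25 -0.21 -0.   -1.1  -1.83]
  -> xyz [0.0003 0.1364 0.0059] roll 0.1 (half-turn alt) 0.1
tab [462.2, 204.6] 0.65 [533.79394657 144.11578991 110.        ]
bar_mid [280.6, 204.3] 0.75 [540.65490689   8.82025459 115.        ]
tab [325.5, 196.1] 0.61 [540.26835569 139.48463405 110.        ]
tab [270.0, 195.5] 0.34 [525.85123419   1.4373552  110.        ]
bar_mid [214.7, 325.4] 0.67 [ 942.46288797 -113.83428313  115.        ]
bar_mid [271.9, 197.1] 0.61 [541.87891057   5.37763957 115.        ]
```

View pics/w5.png

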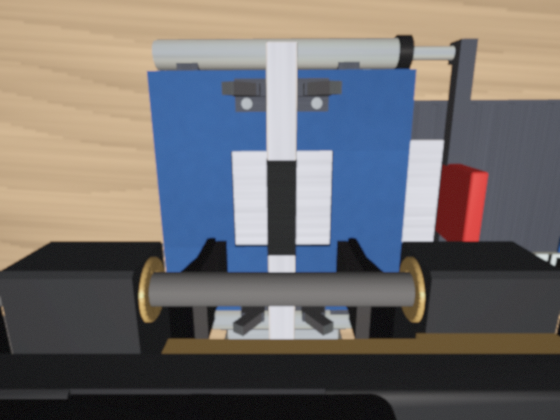

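View pics/scene5.png

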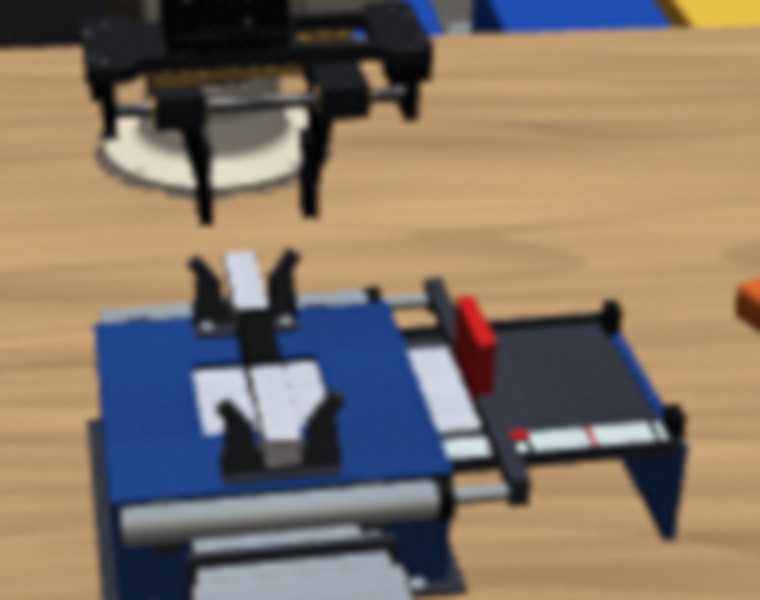

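Bar seated in both forks. Now over the tab.

Call:
{"op": "send_rows", "data": {"deltas": [{"xyz":[0,0.03,0],"roll":0},{"xyz":[0,0.07,0],"roll":0},{"xyz":[0,0.11,0],"roll":0},{"xyz":[0,0.135,0],"roll":0},{"xyz":[0,0.135,0],"roll":0},{"xyz":[0,0.135,0.02],"roll":0},{"xyz":[0,0.135,0.03],"roll":0},{"xyz":[0,0.135,0.03],"roll":0}]}}

```text
clock: 13.15
tcp_pos: [533.8, 144.3, 179.5]
eef_rot: [-0.031, 1.0, -0.001, -0.001]
force: [-0.4, -1.1, -0.1]
grip_width: 52.1
```

```bash
python3 - <<'E'
from h import *
from plant import readout,snapshot,place_of
p=load("w5.pkl"); print("sleeve",onz(p,(281,160),125),onz(p,(281,255),125))
c,s=np.cos(.0605),np.sin(.0605)
tool(542-s*135,11+c*135,95,0.0605-np.pi)
st=readout.state();p=snapshot("wrist"); cv2.imwrite("pics/w6.png",p["color"][:,:,::-1])
T=np.eye(4);T[:3,:3]=Ro.from_quat(st["eef_rot"]).as_matrix();T[:3,3]=st["tcp_pos"];T=T@p["mount"]
p["world_from_camera"]=T; pickle.dump(p,open("w6.pkl","wb"))
for t,z in [("tab",110),("bar_mid",115)]:
  for r in place_of(t,p): print(t,r["location"],r["conf"],onz(p,r["location"],z))
E
```

```text
sleeve [506.76349546   7.02534647 125.        ] [576.2416501   11.33449972 125.        ]
t 13.15 tcp [533.8 144.3 179.5] yaw -3.0792 zdir [-0.002  -0.0013 -1.    ] F [-0.4 -1.1 -0.1] w 52.1 q [ 0.56  0.3  -0.23  0.   -1.04 -2.07]
  -> xyz [-0.0003  0.0015  0.0845] roll 0.1 (half-turn alt) 0.1
tab [285.2, 219.2] 0.56 [534.4811047 145.6853904 110.       ]
bar_mid [74.2, 220.8] 0.98 [542.57417222   8.38541699 115.        ]
```

View pics/w6.png

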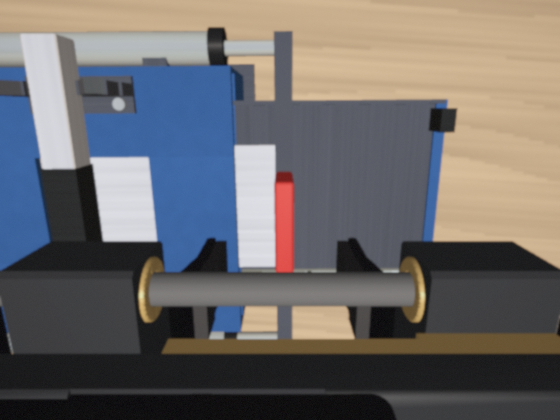

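The tab (columns 276–294, row 172 down) is centred between the fingers, so I'll descend and pinch.

Call:
{"op": "send_rows", "data": {"deltas": [{"xyz":[0,0.001,0.03],"roll":0},{"xyz":[0,0.001,0.055],"roll":0},{"xyz":[0,0.001,0.072],"roll":0},{"xyz":[0,0.001,0.082],"roll":0},{"xyz":[0,0.001,0.084],"roll":0},{"xyz":[0,0.001,0.084],"roll":0}]}}

```text
clock: 14.05
tcp_pos: [534.7, 146.5, 97.1]
eef_rot: [-0.032, 0.999, 0.0, 0.001]
force: [0.9, 0.3, 0.4]
grip_width: 52.0
```

Call:
{"op": "send_rows", "data": {"deltas": [{"xyz":[0,0,0],"roll":0},{"xyz":[0,0,0],"roll":0},{"xyz":[0,0,0],"roll":0},{"xyz":[0,0,0],"roll":0},{"xyz":[0,0,0],"roll":0},{"xyz":[0,0,0],"roll":0},{"xyz":[0,0,0],"roll":0}], "fingers": 1, "newtons": 45}}

```text
clock: 14.92
tcp_pos: [534.2, 145.9, 96.4]
eef_rot: [-0.032, 0.999, -0.0, -0.0]
force: [-0.1, -1.8, -0.1]
grip_width: 11.8
```

Call:
{"op": "send_rows", "data": {"deltas": [{"xyz":[0,0.004,0],"roll":0},{"xyz":[0,0.01,0],"roll":0},{"xyz":[0,0.016,0],"roll":0},{"xyz":[0,0.022,0],"roll":0},{"xyz":[0,0.028,0],"roll":0},{"xyz":[0,0.034,0],"roll":0},{"xyz":[0,0.038,0],"roll":0},{"xyz":[0,0.04,0],"roll":0},{"xyz":[0,0.04,0],"roll":0},{"xyz":[0,0.04,0],"roll":0}]}}

```text
clock: 16.18
tcp_pos: [531.5, 184.4, 96.4]
eef_rot: [-0.032, 0.999, -0.002, -0.001]
force: [2.0, -8.5, 1.1]
grip_width: 11.7
```

```bash
python3 - <<'E'
from h import *
from plant import readout,snapshot,place_of
c,s=np.cos(.0605),np.sin(.0605)
tool(542-s*175,11+c*175,95,0.0605-np.pi)
for n in ["wrist","scene","top"]:
    p=snapshot(n); pickle.dump(p,open(n+"7.pkl","wb"))
    im=p["color"][...,::-1]
    if n=="scene": im=cv2.resize(im[110:260,210:400],None,fx=4,fy=4,interpolation=2)
    if n=="top": im=cv2.resize(im[130:280,170:360],None,fx=4,fy=4,interpolation=2)
    cv2.imwrite(f"pics/{n}7.png",im)
E
```

```text
t 16.18 tcp [531.5 184.4  96.4] yaw -3.0784 zdir [-0.0012 -0.0031 -1.    ] F [ 2.  -8.5  1.1] w 11.7 q [ 0.62  0.4  -0.31  0.   -0.86 -2.13]
  -> xyz [-0.      0.0013  0.0014] roll 0.2 (half-turn alt) 0.2
```

View pics/scene7.png

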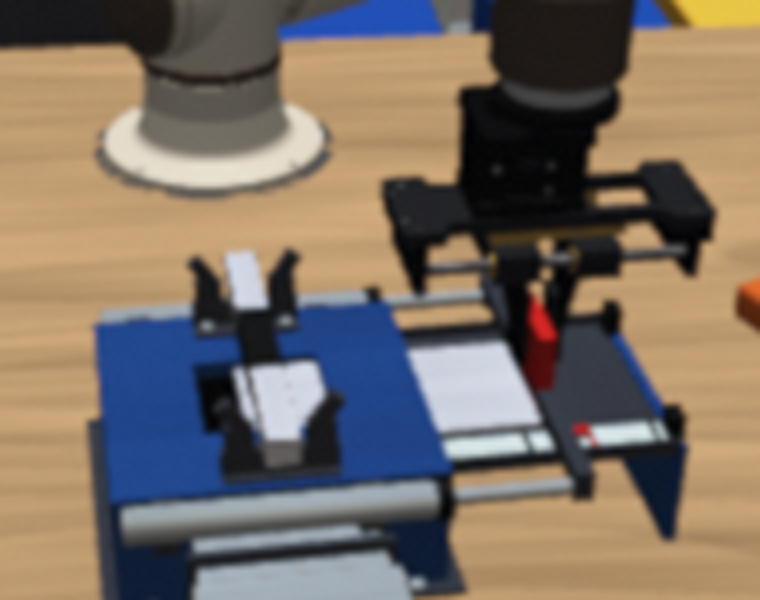

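View pics/wrist7.png

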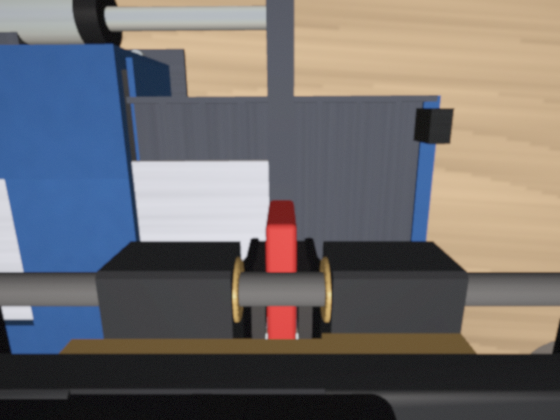

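View pics/top7.png

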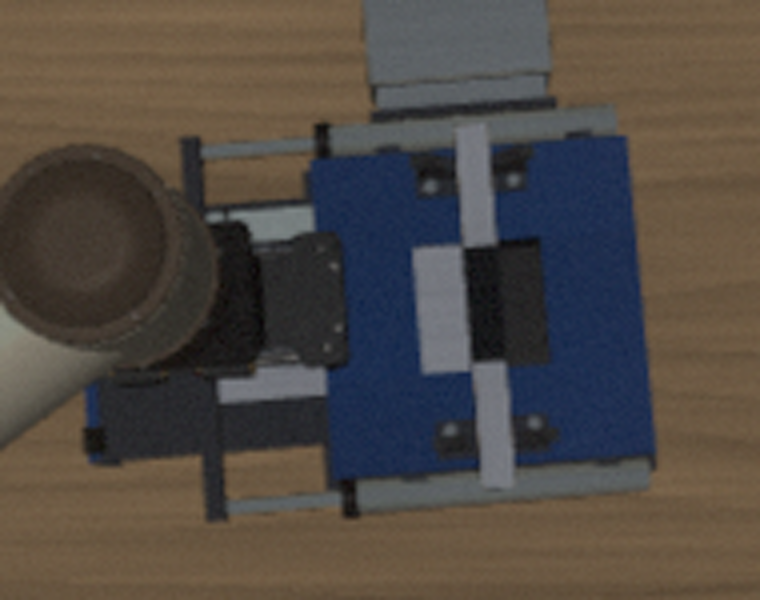

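```bash
python3 - <<'E'
from h import *
from plant import readout
a=load("scene0.pkl")["color"][...,::-1];b=load("scene7.pkl")["color"][...,::-1]
c=lambda i:cv2.resize(i[200:240,320:385],None,fx=11,fy=7,interpolation=2)
cv2.imwrite("pics/cmp.png",np.vstack([c(a),c(b)]))
# crossbar location shift at z 90 along far end (scene) : red pointer centroid
from h import onz
for n in ("scene0.pkl","scene7.pkl"):
    p=load(n);h=cv2.cvtColor(p["color"],cv2.COLOR_RGB2HSV)
    m=((h[...,0]<8)|(h[...,0]>172))&(h[...,1]>130)
    k,l,st,ce=cv2.connectedComponentsWithStats(m[200:245,320:390].astype(np.uint8))
    print(n,[(np.round(ce[i]+[320,200],1),st[i,4],np.round(onz(p,ce[i]+[320,200],82)[:2],1)) for i in range(1,k)])
print(readout.state()["tcp_pos"],readout.state()["force"])
E
```

```text
scene0.pkl [(array([329.2, 203.4]), np.int32(60), array([531.5, 151.9])), (array([339., 218.]), np.int32(11), array([598.3, 164.6]))]
scene7.pkl [(array([344.6, 202.7]), np.int32(49), array([531.4, 191.5])), (array([354.7, 216.9]), np.int32(9), array([596.8, 203.5]))]
[531.44813907 184.31312575  96.38185594] [ 1.99178895 -8.36250401  1.28562467]
```

View pics/cmp.png

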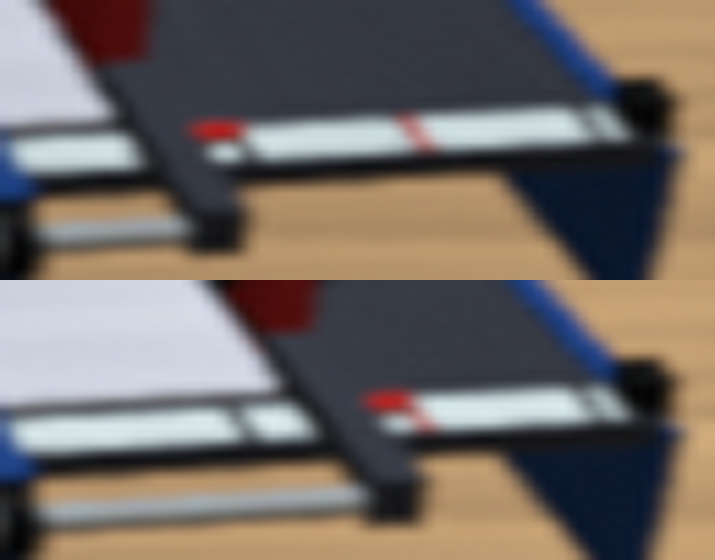

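The pointer tip is on the red middle mark, and its shift gives about 39 mm of travel. I'll hold a moment, recheck, then hand in.

Call:
{"op": "send_rows", "data": {"deltas": [{"xyz":[0,0,0],"roll":0},{"xyz":[0,0,0],"roll":0},{"xyz":[0,0,0],"roll":0},{"xyz":[0,0,0],"roll":0},{"xyz":[0,0,0],"roll":0},{"xyz":[0,0,0],"roll":0}]}}

```text
clock: 17.08
tcp_pos: [531.5, 184.3, 96.4]
eef_rot: [-0.032, 0.999, -0.002, -0.001]
force: [2.0, -8.6, 0.9]
grip_width: 11.6
```

```bash
python3 - <<'E'
from h import *
from plant import readout,snapshot,job
st=readout.state();print(st["clock"],st["tcp_pos"],st["force"],st["grip_width"],np.abs(st["qvel"]).max())
p=snapshot("scene");h=cv2.cvtColor(p["color"],cv2.COLOR_RGB2HSV)
m=((h[...,0]<8)|(h[...,0]>172))&(h[...,1]>130)
k,l,s,ce=cv2.connectedComponentsWithStats(m[200:245,320:390].astype(np.uint8))
print([(np.round(onz(p,ce[i]+[320,200],82)[:2],1)) for i in range(1,k)])
print(job.close_job())
E
```

```text
17.075 [531.46293493 184.32854808  96.39030904] [ 1.98446137 -8.63066626  0.90744388] 11.564753015917232 0.0014749116244622289
[array([531.6, 190.8]), array([596.8, 203.5])]
the job is handed in; nothing more can be done
None
```

The job is handed in: the bar is seated in both forks, and the arm is holding the shutter at about half travel. The hand-in gave no verdict. It took about 17 s of the 58 s allowed.

- **Bar:** I took the larger of the two bars by its sleeve, laid it across the mouth and let go. The wrist and scene views show it in both forks. From the wrist view it is centred within about 2–3 mm and in line within about 0.01 rad, but I did not measure its height after release.
- **Shutter:** I pinched the red tab and drew it back 40 mm as commanded. The camera shift gives about 39 mm of travel, and the pointer tip is at the red middle mark. It was still steady after a further 0.75 s of holding. The pull measured about 8.6 N, against the 9 N given for half open, and the jaws sit 11.6 mm apart on the 12 mm tab.
- **Disagreement:** The measured arm position moved about 38.5 mm, slightly less than the camera shows; both are within the 6 mm tolerance.
- **Bystanders:** I did not go near the air meter, mug, sanding block or flask. I did not re-measure their positions at the end.

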